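Load the sample mill and hold its run lever

TASK

Tip all six ore pellets from the steel cup with the handle into the hopper of the sample mill and stand the cup back upright on the bench, out of the gripper. Then press the sprung run lever down to the middle of its travel, where its arm is level, and keep holding it there: the program finishes while still holding the lever level. Never push the lever down to its bottom stop, and leave the other things on the bench where they are.

Things in the scene. Friction and masses are not known exactly. Their poses are not given: they have to be found in the camera images.
- cup_mid (a point): Centre, half-way up, of a plain round steel cup standing on the bench, 70 mm high, 64 mm outer diameter at the foot and 68 mm at the rim, wall 3 mm, inner floor 4 mm above the bench; 150 g give or take 30 %. z is up along the cup's axis; x points to its side handle. It is the only vessel with a handle.
- cup_handle (a point): Middle of the cup's handle: an upright bar 12 mm (radially) by 14 mm (tangentially) and 50 mm tall (13 to 63 mm above the cup's underside), centred 58 mm from the cup's axis and 38 mm above its underside (3 mm above cup_mid), joined to the cup by two short 14 mm wide links at heights 18 and 58 mm; 18 mm of clear space between bar and cup wall. Axes as the cup's: x radially outward, z up.
- pellet1_center (a point): Centre of iron-ore pellet 1, a hard brown ball 18 mm in diameter, 12 g; the six lie in the steel cup at first and roll freely.
- pellet2_center (a point): Centre of iron-ore pellet 2, a hard brown ball 18 mm in diameter, 12 g; the six lie in the steel cup at first and roll freely.
- pellet3_center (a point): Centre of iron-ore pellet 3, a hard brown ball 18 mm in diameter, 12 g; the six lie in the steel cup at first and roll freely.
- pellet4_center (a point): Centre of iron-ore pellet 4, a hard brown ball 18 mm in diameter, 12 g; the six lie in the steel cup at first and roll freely.
- pellet5_center (a point): Centre of iron-ore pellet 5, a hard brown ball 18 mm in diameter, 12 g; the six lie in the steel cup at first and roll freely.
- pellet6_center (a point): Centre of iron-ore pellet 6, a hard brown ball 18 mm in diameter, 12 g; the six lie in the steel cup at first and roll freely.
- hopper_rim (a point): Centre of the mouth of the mill's hopper, 155 mm above the bench, axes as the mill's (z up, its vent grille faces -x). The hopper is an open round steel cone, fixed: outer diameter 124 mm at the rim and 76 mm at its foot, wall 3 mm, closed inner floor 60 mm below the rim. It stands in the middle of the top of the mill's white housing, a fixed block 170 mm (x) by 160 mm (y) by 90 mm high.
- lever (a joint): Angle of the sprung run lever about its hinge, rad: 0 at rest (arm sloping up 0.3 rad towards its pad), 0.30 with the arm level (middle of travel: the mill runs), 0.60 at the bottom stop. A spring always returns it to 0: about 3 N at the pad start it moving, about 8 N hold it level, about 12 N hold it at the bottom.
- lever_pad (a point): Centre of the flat top of the lever's grey plastic pad (54 mm along the arm, 64 mm across, 16 mm thick), 115 mm from the hinge axis and 8 mm above the arm's centre plane. It moves with the lever: x points along the arm from pad to hinge, z out of the pad's top face (straight up when level). About 146 mm above the bench at rest, 108 mm when level, 74 mm at the stop. Pressed from above.
- lever_hinge (a point): Point on the lever's hinge axis, 100 mm above the bench, in the fixed grey stand (foot 200 by 100 mm, 12 mm thick; two upright cheeks to 108 mm high beside the hinge end, whose top edges lie flush with the arm's top when the arm is level). The axis is level and along this point's y; axes turn with the lever.
- beaker_mid (a point): Centre of a bystander: empty glass beaker without handle, 56 mm diameter, 70 mm high.
- jar_mid (a point): Centre of a bystander: lidded glass jar, 52 mm diameter, 65 mm high.
- dish_mid (a point): Centre of a bystander: low white porcelain dish, 68 mm diameter, 20 mm high.
- spatula_mid (a point): Grip of a bystander: a spatula 150 mm long lying on the bench.
There are look-alikes about, which are no part of the job. There is more than one size of the part that bears lever; the job needs the largest.

How it is judged (in metres and radians):
On the way, in this order (a step that is already met when the one before it is completed fails the run):
1. all six pellets are inside the mill's hopper (horizontal distance between each of pellet1_center, pellet2_center, pellet3_center, pellet4_center, pellet5_center, pellet6_center and hopper_rim below 0.056 m and z of pellet1_center in the frame of hopper_rim between -0.06 and -0.004 m and z of pellet2_center in the frame of hopper_rim between -0.06 and -0.004 m and z of pellet3_center in the frame of hopper_rim between -0.06 and -0.004 m and z of pellet4_center in the frame of hopper_rim between -0.06 and -0.004 m and z of pellet5_center in the frame of hopper_rim between -0.06 and -0.004 m and z of pellet6_center in the frame of hopper_rim between -0.06 and -0.004 m), for 0.2 s.
2. the cup stands upright on the bench, let go (angle between cup_mid's own z axis and vertical below 0.1 rad and height (world z) of cup_mid between 0.03 and 0.041 m and contact force between each of the fingers, the arm and cup below 0.05 N and linear speed of cup below 0.02 m/s), for 0.2 s.
3. the robot holds the lever level (value of joint lever between 0.21 and 0.39 rad and contact force between any of the fingers, the arm and lever above 3 N), for 0.5 s.
At the end, for the whole second after the job is handed in: All six pellets are in the hopper, below its rim; the cup stands upright (within 0.1 rad) on the bench, not touched by the robot; the robot still presses the lever with more than 3 N and holds it still, 0.21 to 0.39 rad down (level within 0.09 rad) (all of step 1 and all of step 3 and angle between cup_mid's own z axis and vertical below 0.1 rad and height (world z) of cup_mid between 0.03 and 0.041 m and contact force between each of the fingers, the arm and cup below 0.05 N and velocity of joint lever between -0.05 and 0.05 rad/s); the arm keeps its last pose, push and grip.
It fails at once if the lever is pushed to its bottom stop (past 0.55 rad) (value of joint lever above 0.55 rad).
It fails at once if a bystander is moved by more than 40 mm (distance of any of beaker_mid, jar_mid, dish_mid, spatula_mid from where it was at the start of the episode above 0.04 m).
It also fails if it takes over 72 s, if anything falls off the work surface, if the arm or the gripper's body presses on something with over 40 N, if the wrist force passes 120 N, or if a joint passes its speed limit or range.

ROBOT

A 6-joint arm with a two-finger parallel gripper is mounted at the origin on the work surface. World frame = base frame: x ahead of the robot, y to its left, z up, the work surface at z = 0. Lengths are in m, angles in degrees, forces in N, time in s.
With the tool pointing down it reaches from about 0.4 to 0.825 m from the base axis. Payload 7 kg.
Tool frame: the origin (TCP) lies at the centre of the arm's flange, where the gripper is bolted on; the fingertips stand 178 mm ahead of it and the grasp point (between the pads) lies 159 mm ahead of it (tip_reach is the distance from the TCP to the fingertips, in m); z points along the fingers, y is the line along which they close (so a half turn about z gives the same grasp; the last joint's range is limited). The gripper opens to 88 mm and grips with 3 to 60 N. Pads are 19 mm wide; open, the fingers measure 130 mm over their backs; the gripper's body (78 mm by 193 mm) begins 47 mm behind the grasp point.
Start: joints at [-56.545, 20.546, 0.682, 0, -70.136, -16.507], TCP at [0.197, -0.646, 0.405] pointing down, gripper open.
Joint ranges: [-176.03, 176.03], [-82.01, 121.73], [-58.28, 71.71], [-173.87, 95.51], [-174.79, -0.11], [-173.66, 173.66]. Speed limits (degrees/s): [136.94, 136.94, 172.46, 180, 180, 180].

INTERFACE

Orientations are given as [roll, pitch, yaw] about the fixed x, y, z axes, in that order (R = Rz(yaw) Ry(pitch) Rx(roll)).
In Python, from plant import * gives the robot as it stands.
- The arm moves only by the shell command python3 -m handwheel 'ROWS'. ROWS is JSON, a list of rows, each a list of 7 numbers: the opening, from -1 (shut) to 1 (fully open), then the shift along the tool's x, y, z as a fraction of full scale, then the turn, a rotation vector about the tool's x, y, z as a fraction of full scale. A call has 1 to 5 rows; each row shifts and turns the commanded pose from where the row before left it, along the tool's axes as they then stand; what a row does not reach is not made up. Full scale, the value 1, is 0.025 m for a shift and 6 degrees for a turn. A row lasts 1/8 s, in which the tool goes at most 62.5 mm and 10.7 degrees, less where a joint would pass 70% of its speed; a pose out of reach is approached as far as the arm can. A call with a number of a shift or a turn outside -1 to 1 is refused whole. A call with a gripper value outside its range is refused whole. The fingers move at their own pace and stop on an object; the grip force is fixed at half the most. Time passes only in rows, so rows that do not move let the fingers close. It gives the time, the measured TCP pose, the force, the opening and the grip force at its end, in the units of the state.
- get_obs(): the state, without advancing time (a new reading comes with each control period).
- snapshot(name): name is "scene" or "top" or "wrist"; returns a dict with "color" (420x560x3 uint8, red, green, blue), "fx", "fy", "cx", "cy" (pixels), "R" (3x3) and "t" (3): a world point X has camera coordinates R X + t; the wrist camera has in their place "tool_from_camera" (4x4, takes a point from camera to tool coordinates, whose origin is the TCP and whose axes are the flange's). Camera axes: x right, y down, z forward; pixel columns grow to the right and rows downward; lengths in m; the calibration is good to about 2 mm. A picture is of the moment at which its call begins: read the wrist's pose just before it. There is no depth.
- close_job(): hands the job in; it is judged then, once.
The state is a dict: "clock": time; "joint_pos": joint angles; "qvel": joint speeds; "tau": joint torques, N m; "tool_pos": TCP position; "orientation": TCP orientation; "force": force on the tool from outside, world axes, zero at the start; "moment": the same for the moment, N m; "opening": finger opening in m; "gripper_force": force on a finger pad.
Only numpy, scipy, OpenCV 4.12 (cv2) and the standard library are available. Lean on these libraries where they do the work, as an engineer would, in place of code of your own. Each camera call takes 0.05 s, during which the arm holds its last target. There are 200 camera calls.

## Working session

There is one attempt and no reset: what is moved stays moved. The work goes in short steps, Python scripts to look and compute and a shell command to move; the robot and the scene stay as the last step left them, time stands still between calls to the robot, and variables do not carry over. Pictures are saved under pics/ and viewed, at most 10 in all, crops included, and the job is handed in when it is done.

```bash
mkdir -p pics; python3 - <<'E'
from plant import *
import cv2
o=get_obs();print(o)
for n in("scene","top"):
    s=snapshot(n);cv2.imwrite(f"pics/{n}0.png",s["color"][:,:,::-1]);print(n,s["fx"],s["cx"],s["cy"],s["R"],s["t"])
E
```

```text
{'clock': 0.0, 'joint_pos': array([-5.65456193e+01,  2.05934206e+01,  6.34516207e-01, -1.97153406e-02,
       -7.01354699e+01, -1.65070146e+01]), 'qvel': array([ 0.0036428 , -0.08469083,  0.01458639,  0.00811996,  0.01709654,
       -0.05327326]), 'tau': array([ 5.71624514e-04, -5.82714808e+01,  2.93048948e+01,  6.99693918e+00,
        6.80900455e-03, -1.78523433e-04]), 'tool_pos': array([ 0.1967076 , -0.64551219,  0.40370693]), 'orientation': array([ 1.79904249e+02, -9.04769950e-03, -1.63059341e+02]), 'force': array([-0.02879283,  0.19770168, -0.67935869]), 'moment': array([ 0.03402874, -0.02536118, -0.03648849]), 'gripper_force': 0.0, 'opening': 0.08744723818629058}
scene 393.3740236255476 280.51571494576706 213.72491139744508 [[ 0.58796761  0.80886713  0.00529589]
 [ 0.64177745 -0.46250452 -0.61172811]
 [-0.49235738  0.3630751  -0.79105036]] [-0.38893975 -0.22589916  1.63503355]
top 479.3812954732807 282.86410963569364 213.53380957516325 [[-0.02440751 -0.99966089  0.00907636]
 [-0.99525734  0.0234428  -0.09441008]
 [ 0.09416529 -0.01133763 -0.99549202]] [0.09217696 0.52387892 1.27000212]
```

View pics/top0.png

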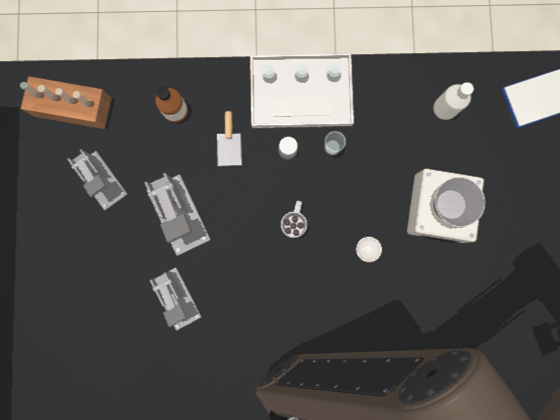

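View pics/scene0.png

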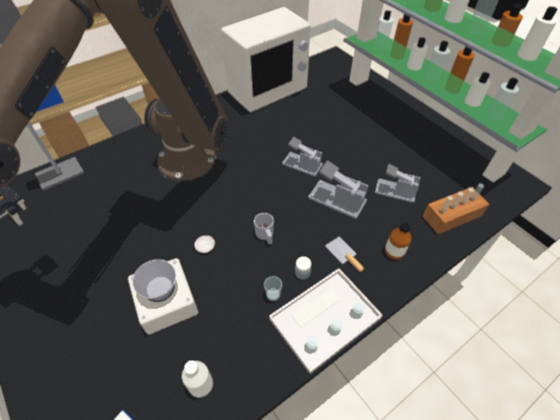

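The top view shows the handled cup at about (293,225), with its handle up and slightly right at (298,207), away from the robot. The hopper mouth is at about (459,203). The largest lever has its pad at (176,228) and its hinge end at (158,190). In the scene view the cup is at (264,225) and the hopper at (155,280).

```bash
cat > h.py <<'E'
import numpy as np, cv2
from scipy.spatial.transform import Rotation as Ro
from scipy.linalg import logm, expm
def ray(s,u,v,z,T=None):
    d=np.array([(u-s["cx"])/s["fx"],(v-s["cy"])/s["fy"],1.])
    if T is None: R=np.array(s["R"]);o=-R.T@s["t"];d=R.T@d
    else: M=T@s["tool_from_camera"];o=M[:3,3];d=M[:3,:3]@d
    return o+d*(z-o[2])/d[2]
def pose(o):
    T=np.eye(4);T[:3,:3]=Ro.from_euler('xyz',o["orientation"],degrees=True).as_matrix();T[:3,3]=o["tool_pos"];return T
def mk(g,z,x,reach=.159):
    "TCP pose with grasp point g, tool z and (about) tool x directions"
    z=np.array(z,float);z/=np.linalg.norm(z);x=np.array(x,float);x-=z*(x@z);x/=np.linalg.norm(x)
    T=np.eye(4);T[:3,:3]=np.c_[x,np.cross(z,x),z];T[:3,3]=np.array(g)-reach*z;return T
def rows(A,B,smax=.025,tmax=6):
    "screw from A to B: n equal rows"
    D=np.linalg.inv(A)@B
    t=np.linalg.norm(D[:3,3]);a=np.degrees(np.linalg.norm(Ro.from_matrix(D[:3,:3]).as_rotvec()))
    for n in range(max(1,int(np.ceil(max(t/smax*.5,a/tmax)))),200):
        r=np.real(expm(np.real(logm(D))/n)); s=r[:3,3]/.025; w=np.degrees(Ro.from_matrix(r[:3,:3]).as_rotvec())/6
        if max(abs(s).max()*.025/smax,abs(w).max()*6/tmax)<=1: break
    print(n,"rows:",np.round(s,3).tolist(),np.round(w,3).tolist(),"t",t.round(3),"a",a.round(1))
E
python3 - <<'E'
from plant import *
from h import *
s=snapshot("top");im=s["color"]
for n,u,v,z in[("cup",293.5,224.5,.07),("handle",298.5,206,.063),("hop",459,203,.155),("pad",176,228,.146),("hinge",158,188,.1),("jar",288,147,.065),("beaker",335,143,.07),("dish",369,250,.02)]:
    print(n,ray(s,u,v,z).round(3))
a=cv2.resize(im[170:270,120:320],None,fx=4,fy=4,interpolation=cv2.INTER_CUBIC)
b=cv2.resize(im[155:255,395:495],None,fx=2,fy=2,interpolation=cv2.INTER_CUBIC)
c=np.zeros((600,800,3),np.uint8);c[:400]=a;c[400:,:200]=b;cv2.imwrite("pics/z1.png",c[:,:,::-1])
E
```

```text
cup [0.492 0.053 0.07 ]
handle [0.541 0.039 0.063]
hop [ 0.529 -0.349  0.155]
pad [0.485 0.342 0.146]
hinge [0.592 0.397 0.1  ]
jar [0.699 0.062 0.065]
beaker [ 0.706 -0.062  0.07 ]
dish [ 0.422 -0.15   0.02 ]
```

View pics/z1.png

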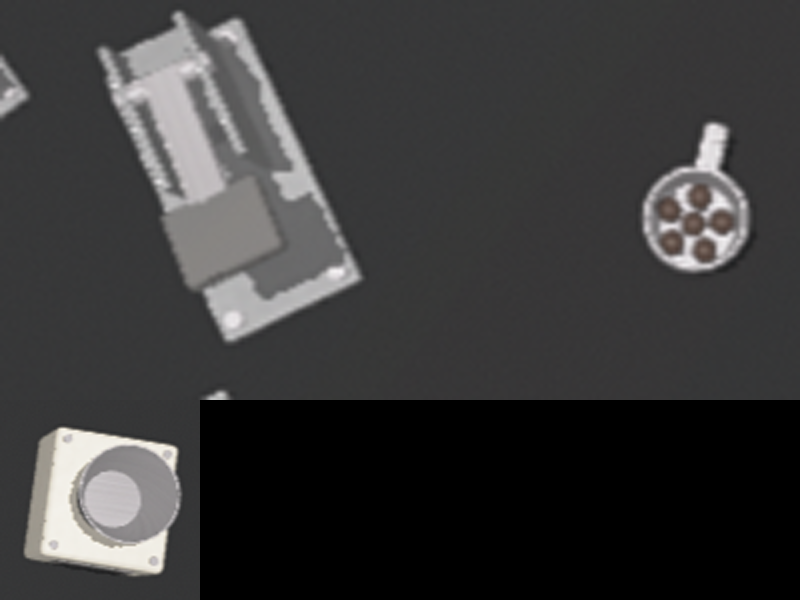

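Measured positions: cup at (0.492, 0.052) with its handle azimuth about -13.5°, hopper at (0.529, -0.349), lever pad at (0.485, 0.342). Next is a small wrist turn to learn the J4 sign.

```bash
python3 -m handwheel '[[1,0,0,0,-0.28,-0.96,0],[1,0,0,0,0,0,0]]'; python3 -c "
from plant import *
print(get_obs()['joint_pos'].round(1))"
```

```text
clock: 0.4
tool_pos: [0.1963, -0.6462, 0.4046]
orientation: [178.3, 5.8, -163.2]
force: [0.1, 0.3, -0.4]
opening: 0.0879
gripper_force: 0.0
[-58.5  21.2   4.1  -6.3 -73.2 -12.8]
```

```bash
cat >> h.py <<'E'
az=np.radians(-13.5);r=np.array([np.cos(az),np.sin(az),0]);up=np.array([0,0,1.])
cup=np.array([.492,.052,0]);hop=np.array([.529,-.349,.155])
def grasp(tilt=25,back=0.,z=.04,c=cup):
    t=np.radians(tilt);d=-np.sin(t)*r-np.cos(t)*up
    return mk(c+.058*r+z*up-back*d,d,-r)
E
python3 - <<'E'
from plant import *
from h import *
T=pose(get_obs());B=grasp(25,.17);print(B[:3,3].round(3))
rows(T,B)
D=np.linalg.inv(T)@B;n=1
# mid point check
r=np.real(expm(np.real(logm(D))/2));print((T@r)[:3,3].round(3))
E
```

```text
[0.684 0.006 0.338]
26 rows: [-0.819, 0.978, 0.013] [-0.023, 0.19, 0.196] t 0.817 a 42.7
[ 0.402 -0.288  0.409]
```

```bash
A='[1,-0.82,0.98,0.01,-0.023,0.19,0.196]'
python3 -m handwheel '[[1,-0.82,0.98,0.01,-0.02,0.19,0.2],[1,-0.82,0.98,0.01,-0.02,0.19,0.2],[1,-0.82,0.98,0.01,-0.02,0.19,0.2],[1,-0.82,0.98,0.01,-0.02,0.19,0.2],[1,-0.82,0.98,0.01,-0.02,0.19,0.2]]' >/dev/null
python3 -m handwheel '[[1,-0.82,0.98,0.01,-0.02,0.19,0.2],[1,-0.82,0.98,0.01,-0.02,0.19,0.2],[1,-0.82,0.98,0.01,-0.02,0.19,0.2],[1,-0.82,0.98,0.01,-0.02,0.19,0.2],[1,-0.82,0.98,0.01,-0.02,0.19,0.2]]'
python3 -c "
from plant import *
print(get_obs()['joint_pos'].round(1))"
python3 -m handwheel '[[1,-0.82,0.98,0.01,-0.02,0.19,0.2],[1,-0.82,0.98,0.01,-0.02,0.19,0.2],[1,-0.82,0.98,0.01,-0.02,0.19,0.2],[1,-0.82,0.98,0.01,-0.02,0.19,0.2],[1,-0.82,0.98,0.01,-0.02,0.19,0.2]]' >/dev/null
python3 -m handwheel '[[1,-0.82,0.98,0.01,-0.02,0.19,0.2],[1,-0.82,0.98,0.01,-0.02,0.19,0.2],[1,-0.82,0.98,0.01,-0.02,0.19,0.2],[1,-0.82,0.98,0.01,-0.02,0.19,0.2],[1,-0.82,0.98,0.01,-0.02,0.19,0.2]]'
python3 - <<'E'
from plant import *
from h import *
o=get_obs();print(o['joint_pos'].round(1));rows(pose(o),grasp(25,.17))
E
```

```text
clock: 1.65
tool_pos: [0.3478, -0.3641, 0.4141]
orientation: [177.3, -6.2, -174.7]
force: [0.6, 0.8, 0.2]
opening: 0.0873
gripper_force: 0.0
[-23.6   6.  -17.7   0.7 -73.  -61.4]
clock: 2.9
tool_pos: [0.5493, -0.1193, 0.3809]
orientation: [178.6, -18.0, 173.5]
force: [-0.1, -0.4, -0.0]
opening: 0.0877
gripper_force: 0.0
[   5.7   17.1   -6.7   -5.1  -83.6 -101.1]
6 rows: [-0.8, 0.97, 0.013] [-0.033, 0.191, 0.183] t 0.189 a 9.6
```

```bash
python3 -m handwheel '[[1,-0.8,0.97,0.01,-0.03,0.19,0.18],[1,-0.8,0.97,0.01,-0.03,0.19,0.18],[1,-0.8,0.97,0.01,-0.03,0.19,0.18],[1,-0.8,0.97,0.01,-0.03,0.19,0.18],[1,-0.8,0.97,0.01,-0.03,0.19,0.18]]' >/dev/null
python3 -m handwheel '[[1,-0.8,0.97,0.01,-0.03,0.19,0.18],[1,0,0,0,0,0,0],[1,0,0,0,0,0,0]]' 
python3 - <<'E'
from plant import *
from h import *
o=get_obs();T=pose(o);s=snapshot("wrist");cv2.imwrite("pics/w1.png",s["color"][:,:,::-1])
print(o['joint_pos'].round(1));rows(T,grasp(25,.17))
M=np.linalg.inv(T@s["tool_from_camera"])
for X in(cup+.07*up,cup+.058*r+.063*up):
    c=M[:3,:3]@X+M[:3,3];print((c[0]/c[2]*s["fx"]+s["cx"]).round(),(c[1]/c[2]*s["fy"]+s["cy"]).round())
E
```

```text
clock: 3.9
tool_pos: [0.6827, 0.0054, 0.3389]
orientation: [180.0, -25.0, 166.7]
force: [-0.7, 0.0, 0.7]
opening: 0.0875
gripper_force: 0.0
[  13.2   31.8   12.2  -10.9  -92.9 -114.9]
1 rows: [-0.038, 0.033, 0.016] [-0.011, 0.003, 0.027] t 0.001 a 0.2
281.0 130.0
281.0 197.0
```

View pics/w1.png

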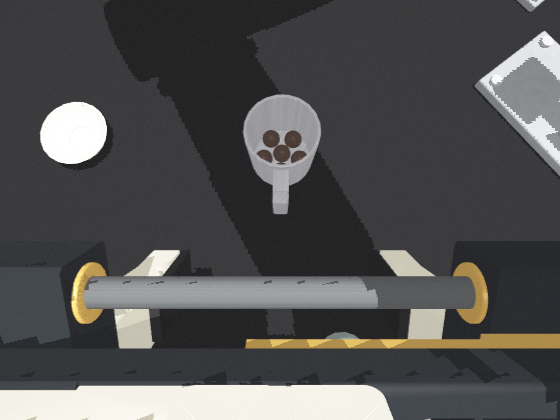

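The wrist view shows the cup rim centred at (282,132) and the handle bar top at about (281,198). Both match the prediction, so I descend along the tool axis and grip.

```bash
python3 -m handwheel '[[1,-0.02,0.03,0.97,0,0,0.03],[1,0,0,0.97,0,0,0],[1,0,0,0.97,0,0,0],[1,0,0,0.97,0,0,0],[1,0,0,0.97,0,0,0]]' >/dev/null
python3 -m handwheel '[[1,0,0,0.97,0,0,0],[1,0,0,0.97,0,0,0],[1,0,0,0,0,0,0],[1,0,0,0,0,0,0]]' 
python3 -m handwheel '[[-1,0,0,0,0,0,0],[-1,0,0,0,0,0,0],[-1,0,0,0,0,0,0],[-1,0,0,0,0,0,0],[-1,0,0,0,0,0,0]]' 
python3 -m handwheel '[[-1,0,0,0,0,0,0],[-1,0,0,0,0,0,0],[-1,0,0,0,0,0,0],[-1,0,0,0,0,0,0],[-1,0,0,0,0,0,0]]' 
python3 - <<'E'
from plant import *
from h import *
rows(pose(get_obs()),grasp(25,0))
s=snapshot("top");cv2.imwrite("pics/t2.png",cv2.resize(s["color"][130:270,200:400],None,fx=3,fy=3)[:,:,::-1])
E
```

```text
clock: 5.08
tool_pos: [0.6145, 0.0226, 0.1866]
orientation: [179.9, -24.9, 166.5]
force: [0.2, -0.5, 0.4]
opening: 0.088
gripper_force: 0.0
clock: 5.7
tool_pos: [0.6139, 0.023, 0.1852]
orientation: [180.0, -25.0, 166.5]
force: [-0.2, -0.4, 0.1]
opening: 0.0429
gripper_force: 0.0
clock: 6.32
tool_pos: [0.6139, 0.023, 0.1852]
orientation: [179.9, -25.0, 166.5]
force: [0.1, -0.5, -0.8]
opening: 0.0137
gripper_force: 30.0
1 rows: [-0.015, -0.011, 0.041] [0.009, 0.002, 0.001] t 0.001 a 0.1
```

```bash
python3 -m handwheel '[[-1,0.1,0,-0.22,0,0,0],[-1,0.2,0,-0.44,0,0,0],[-1,0.3,0,-0.65,0,0,0],[-1,0.4,0,-0.86,0,0,0],[-1,0.4,0,-0.86,0,0,0]]' >/dev/null
python3 -m handwheel '[[-1,0.4,0,-0.86,0,0,0],[-1,0.4,0,-0.86,0,0,0],[-1,0.4,0,-0.86,0,0,0],[-1,0.3,0,-0.65,0,0,0],[-1,0.2,0,-0.44,0,0,0]]' >/dev/null
python3 -m handwheel '[[-1,0.1,0,-0.22,0,0,0],[-1,0,0,0,0,0,0]]'
cat >> h.py <<'E'
def pour(th,h=57,off=.015,dz=.03):
    "tool pose: cup tilted th away from handle (azimuth h), its low lip off along r and dz over hopper centre"
    a=np.radians(h-(-13.5));t=np.radians(th)
    rr=Ro.from_euler('z',a).apply(r);ax=np.cross(up,-rr)
    Q=(Ro.from_rotvec(ax*t)*Ro.from_euler('z',a)).as_matrix()
    lip=hop+off*rr+dz*up
    C=np.eye(4);C[:3,:3]=Q;C[:3,3]=lip-Q@(-.034*r+.07*up)
    G=grasp();G=G.copy();G[:3,3]-=cup
    return C@G
E
python3 - <<'E'
from plant import *
from h import *
o=get_obs();T=pose(o);print(o['joint_pos'].round(1))
for h in(57,):
  A=T
  for a in((0,h,.015,.14),(75,h),(115,h)):
    B=pour(*a);print(a,B[:3,3].round(3),B[:3,2].round(2));rows(A,B,.022,5.5);A=B
s=snapshot("scene");cv2.imwrite("pics/s2.png",cv2.resize(s["color"][120:360,100:400],None,fx=2.5,fy=2.5)[:,:,::-1])
E
```

```text
clock: 7.88
tool_pos: [0.6144, 0.0227, 0.3758]
orientation: [179.9, -25.0, 166.5]
force: [-0.4, 0.2, -2.4]
opening: 0.0139
gripper_force: 30.0
[  15.9   24.2    4.9  -12.   -92.8 -117.6]
(0, 57, 0.015, 0.14) [ 0.624 -0.203  0.409] [-0.23 -0.35 -0.91]
13 rows: [0.235, -0.709, -0.004] [0.383, 0.0, -0.819] t 0.228 a 70.5
(75, 57) [ 0.5   -0.394  0.368] [ 0.42  0.64 -0.64]
14 rows: [0.712, -0.0, 0.004] [0.0, -0.893, 0.0] t 0.232 a 75.0
(115, 57) [ 0.444 -0.48   0.281] [ 0.54  0.84 -0.  ]
8 rows: [0.61, 0.0, -0.309] [0.0, -0.833, 0.0] t 0.134 a 40.0
```

View pics/s2.png

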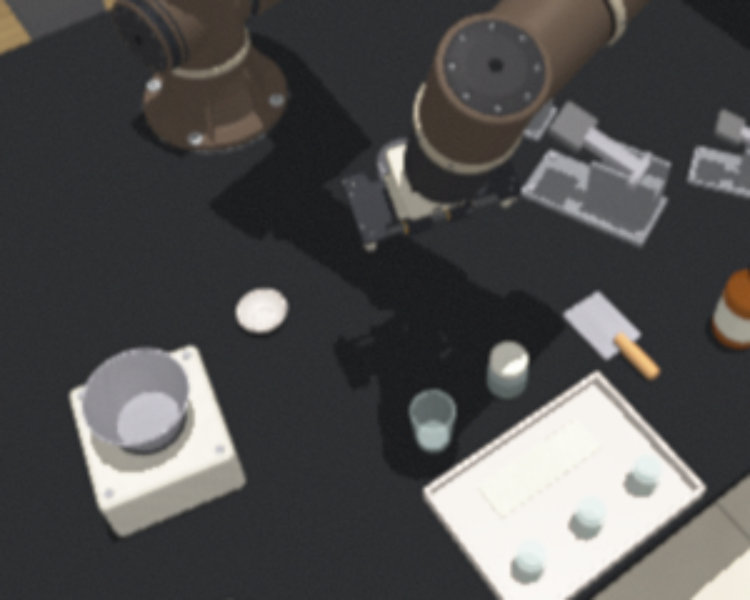

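The scene view has the cup hidden behind the gripper. The weight reading of about 2.4 N says it is lifted with its pellets, and the bench is otherwise undisturbed. Next I move over to the hopper.

```bash
python3 -m handwheel '[[-1,0.12,-0.35,0,0.19,0,-0.41],[-1,0.235,-0.71,0,0.383,0,-0.82],[-1,0.235,-0.71,0,0.383,0,-0.82],[-1,0.235,-0.71,0,0.383,0,-0.82],[-1,0.235,-0.71,0,0.383,0,-0.82]]' >/dev/null
python3 -m handwheel '[[-1,0.235,-0.71,0,0.383,0,-0.82],[-1,0.235,-0.71,0,0.383,0,-0.82],[-1,0.235,-0.71,0,0.383,0,-0.82],[-1,0.235,-0.71,0,0.383,0,-0.82],[-1,0.235,-0.71,0,0.383,0,-0.82]]' >/dev/null
python3 -m handwheel '[[-1,0.235,-0.71,0,0.383,0,-0.82],[-1,0.235,-0.71,0,0.383,0,-0.82],[-1,0.235,-0.71,0,0.383,0,-0.82],[-1,0.12,-0.35,0,0.19,0,-0.41],[-1,0,0,0,0,0,0]]'
python3 - <<'E'
from plant import *
from h import *
o=get_obs();T=pose(o);print(o['joint_pos'].round(1))
rows(T,pour(0,57,.015,.14));rows(T,pour(75))
s=snapshot("scene");cv2.imwrite("pics/s3.png",cv2.resize(s["color"][120:360,50:350],None,fx=2.5,fy=2.5)[:,:,::-1])
E
```

```text
clock: 9.8
tool_pos: [0.6238, -0.2033, 0.4068]
orientation: [179.9, -25.0, -123.0]
force: [0.2, 0.7, -2.8]
opening: 0.014
gripper_force: 30.0
[  4.1  21.7  -7.7  20.2 -77.2 -44.5]
1 rows: [0.025, 0.004, -0.088] [0.012, -0.003, 0.006] t 0.002 a 0.1
13 rows: [0.764, 0.0, -0.0] [0.001, -0.962, -0.0] t 0.231 a 75.0
```

View pics/s3.png

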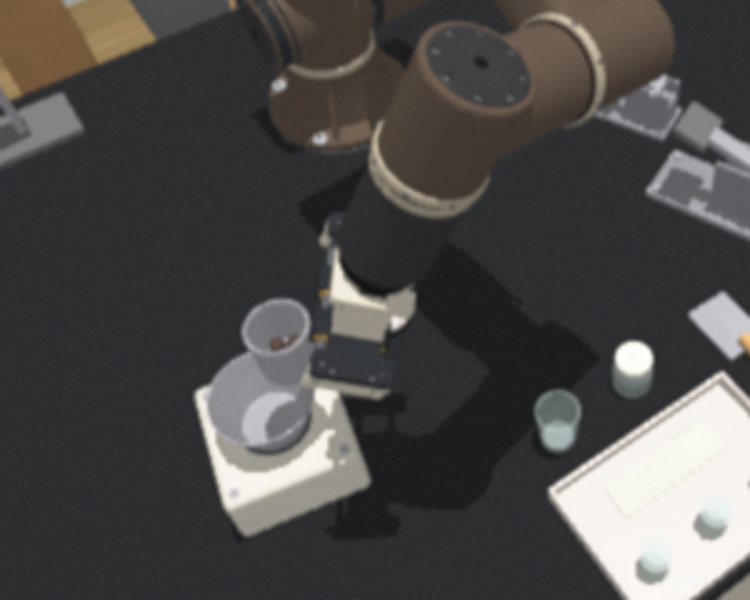

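The cup is held upright with the pellets inside, rim at (277,330) in the crop, just over the hopper at (262,400). I tilt to 75° first.

```bash
python3 -m handwheel '[[-1,0.35,0,-0.05,0,-0.45,0],[-1,0.7,0,0,0,-0.89,0],[-1,0.7,0,0,0,-0.89,0],[-1,0.7,0,0,0,-0.89,0],[-1,0.7,0,0,0,-0.89,0]]' >/dev/null
python3 -m handwheel '[[-1,0.7,0,0,0,-0.89,0],[-1,0.7,0,0,0,-0.89,0],[-1,0.7,0,0,0,-0.89,0],[-1,0.7,0,0,0,-0.89,0],[-1,0.35,0,0,0,-0.45,0]]'
python3 - <<'E'
from plant import *
from h import *
o=get_obs();T=pose(o);print(o['joint_pos'].round(1))
rows(T,pour(75),.022,4);rows(T,pour(115),.022,4)
E
```

```text
clock: 11.1
tool_pos: [0.5403, -0.3315, 0.4192]
orientation: [-179.9, 23.4, -123.0]
force: [-0.3, 0.4, -1.2]
opening: 0.0134
gripper_force: 30.0
[-22.7  16.8   4.9 -23.8 -74.8  -4.6]
7 rows: [0.522, 0.0, -0.005] [-0.002, -0.634, 0.001] t 0.09 a 26.6
17 rows: [0.535, 0.0, -0.16] [-0.001, -0.653, 0.001] t 0.224 a 66.6
```

```bash
python3 -m handwheel '[[-1,0.52,0,0,0,-0.63,0],[-1,0.52,0,0,0,-0.63,0],[-1,0.52,0,0,0,-0.63,0],[-1,0.52,0,0,0,-0.63,0],[-1,0.52,0,0,0,-0.63,0]]' >/dev/null
python3 -m handwheel '[[-1,0.52,0,0,0,-0.63,0],[-1,0.52,0,0,0,-0.63,0],[-1,0,0,0,0,0,0]]'
python3 - <<'E'
from plant import *
from h import *
o=get_obs();T=pose(o);print(o['joint_pos'].round(1))
rows(T,pour(75),.022,4);rows(T,pour(115),.022,4)
s=snapshot("top");t=snapshot("scene")
c=np.zeros((600,800,3),np.uint8)
c[:,:400]=cv2.resize(s["color"][130:280,400:500],(400,600));c[:,400:]=cv2.resize(t["color"][200:350,110:210],(400,600))
cv2.imwrite("pics/p1.png",c[:,:,::-1])
E
```

```text
clock: 12.1
tool_pos: [0.5, -0.3941, 0.3666]
orientation: [179.9, 49.6, -123.1]
force: [0.5, -0.5, -2.2]
opening: 0.0139
gripper_force: 30.0
[-40.6  23.7   9.6 -49.2 -86.5  15.5]
1 rows: [-0.044, 0.01, -0.056] [-0.004, -0.061, -0.012] t 0.002 a 0.4
11 rows: [0.436, 0.001, -0.232] [-0.001, -0.612, -0.001] t 0.133 a 40.4
```

View pics/p1.png

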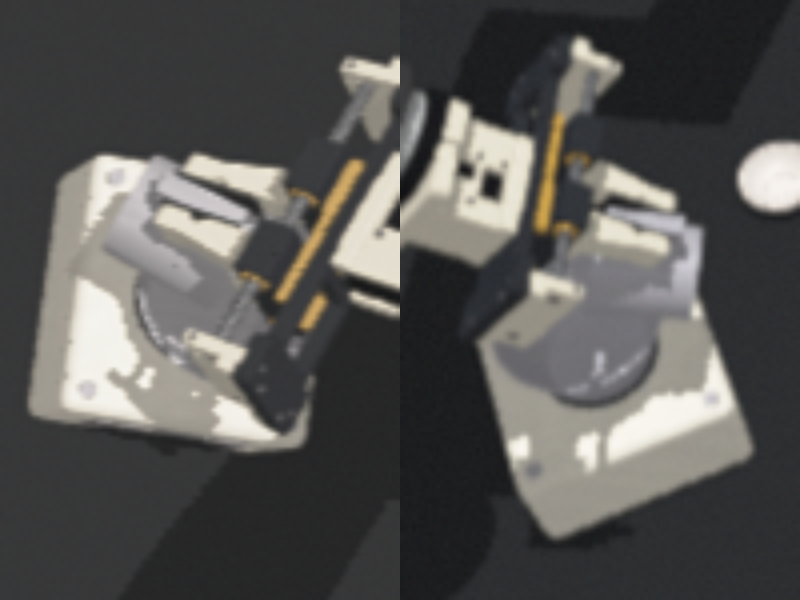

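The cup is tilted with its mouth over the hopper, at (190,250) on the left and (640,270) on the right. No pellets are spilled. I continue slowly to about 117°.

```bash
python3 -m handwheel '[[-1,0.43,0,-0.23,0,-0.61,0],[-1,0.43,0,-0.23,0,-0.61,0],[-1,0.43,0,-0.23,0,-0.61,0],[-1,0.43,0,-0.23,0,-0.61,0],[-1,0.43,0,-0.23,0,-0.61,0]]'
python3 -m handwheel '[[-1,0.43,0,-0.23,0,-0.61,0],[-1,0.43,0,-0.23,0,-0.61,0],[-1,0.43,0,-0.23,0,-0.61,0],[-1,0.43,0,-0.23,0,-0.61,0],[-1,0.43,0,-0.23,0,-0.61,0]]'
python3 -m handwheel '[[-1,0.43,0,-0.23,0,-0.61,0],[-1,0,0,0,0,0,0],[-1,0,0,0,0,0,0],[-1,0,0,0,0,0,0],[-1,0,0,0,0,0,0]]'
python3 - <<'E'
from plant import *
from h import *
o=get_obs();T=pose(o);print(o['joint_pos'].round(1))
rows(T,pour(115));rows(T,pour(20,57,.03,.15),.022,5.5);rows(T,pour(75),.022,5.5);rows(T,pour(75,57,.015,.06),.022,5.5)
s=snapshot("top");t=snapshot("scene")
c=np.zeros((600,800,3),np.uint8)
c[:,:400]=cv2.resize(s["color"][130:280,400:500],(400,600));c[:,400:]=cv2.resize(t["color"][200:350,110:210],(400,600))
cv2.imwrite("pics/p2.png",c[:,:,::-1])
E
```

```text
clock: 12.82
tool_pos: [0.4723, -0.4374, 0.3392]
orientation: [-179.6, 67.9, -122.5]
force: [0.0, -0.4, -2.3]
opening: 0.0138
gripper_force: 30.0
clock: 13.45
tool_pos: [0.4501, -0.4722, 0.2946]
orientation: [-178.2, 86.2, -121.1]
force: [0.6, 0.4, -2.0]
opening: 0.0136
gripper_force: 30.0
clock: 14.08
tool_pos: [0.4462, -0.4776, 0.2842]
orientation: [-155.2, 89.8, -98.1]
force: [0.2, 0.8, -1.0]
opening: 0.0138
gripper_force: 30.0
[ -59.2   40.6   14.8  -77.7 -113.4   28.5]
1 rows: [0.126, 0.024, -0.111] [0.017, -0.034, 0.016] t 0.004 a 0.2
18 rows: [-0.84, 0.0, 0.196] [-0.0, 0.878, 0.001] t 0.346 a 94.8
8 rows: [-0.562, 0.002, 0.351] [0.001, 0.829, 0.003] t 0.13 a 39.8
8 rows: [-0.707, 0.002, 0.305] [0.001, 0.829, 0.003] t 0.151 a 39.8
```

View pics/p2.png

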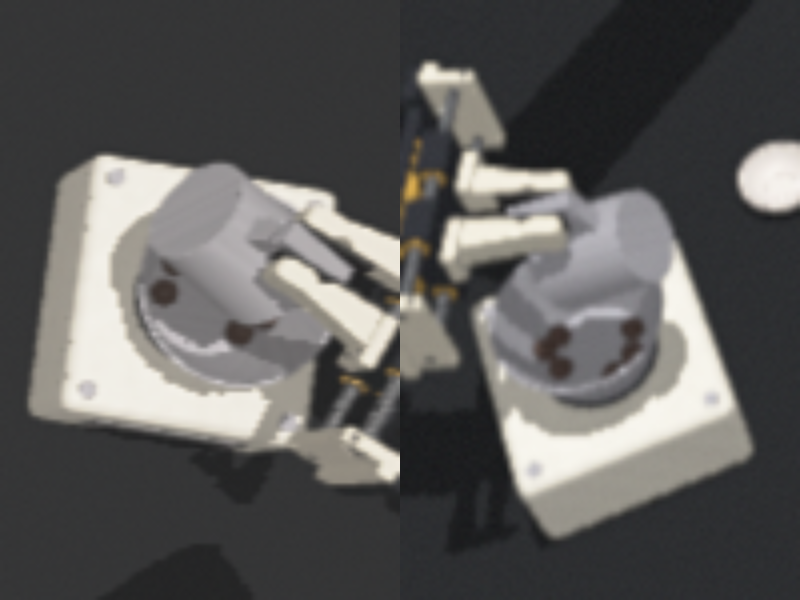

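Brown pellets are visible in the hopper, at (555,350) and (625,345) in the right half, and none on the bench. I tilt the cup back while rising, then count.

```bash
python3 -m handwheel '[[-1,0,0,0,0,0,0],[-1,-0.7,0,0.3,0,0.83,0],[-1,-0.7,0,0.3,0,0.83,0],[-1,-0.7,0,0.3,0,0.83,0],[-1,-0.7,0,0.3,0,0.83,0]]' >/dev/null
python3 -m handwheel '[[-1,-0.7,0,0.3,0,0.83,0],[-1,-0.7,0,0.3,0,0.83,0],[-1,-0.7,0,0.3,0,0.83,0],[-1,-0.7,0,0.3,0,0.83,0],[-1,0,0,0,0,0,0]]'
python3 - <<'E'
from plant import *
from h import *
o=get_obs();T=pose(o);print(o['joint_pos'].round(1))
rows(T,pour(0,57,.06,.14));L=grasp();L[2,3]+=.19;rows(pour(0,57,.06,.14),L)
E
```

```text
clock: 15.42
tool_pos: [0.4997, -0.3944, 0.3983]
orientation: [-179.7, 50.0, -122.5]
force: [-0.0, -0.2, -1.1]
opening: 0.0136
gripper_force: 30.0
[-40.7  22.3  11.6 -49.4 -89.   13.4]
13 rows: [-0.881, -0.002, 0.205] [-0.002, 0.962, 0.004] t 0.273 a 75.0
12 rows: [-0.201, 0.658, 0.035] [-0.414, -0.0, 0.887] t 0.194 a 70.5
```

```bash
python3 -m handwheel '[[-1,-0.88,0,0.2,0,0.96,0],[-1,-0.88,0,0.2,0,0.96,0],[-1,-0.88,0,0.2,0,0.96,0],[-1,-0.88,0,0.2,0,0.96,0],[-1,-0.88,0,0.2,0,0.96,0]]' >/dev/null
python3 -m handwheel '[[-1,-0.88,0,0.2,0,0.96,0],[-1,-0.88,0,0.2,0,0.96,0],[-1,-0.88,0,0.2,0,0.96,0],[-1,-0.88,0,0.2,0,0.96,0],[-1,-0.88,0,0.2,0,0.96,0]]' >/dev/null
python3 -m handwheel '[[-1,-0.88,0,0.2,0,0.96,0],[-1,-0.88,0,0.2,0,0.96,0],[-1,-0.88,0,0.2,0,0.96,0],[-1,-0.2,0.66,0.03,-0.41,0,0.89],[-1,-0.2,0.66,0.03,-0.41,0,0.89]]' >/dev/null
python3 -m handwheel '[[-1,-0.2,0.66,0.03,-0.41,0,0.89],[-1,-0.2,0.66,0.03,-0.41,0,0.89],[-1,-0.2,0.66,0.03,-0.41,0,0.89],[-1,-0.2,0.66,0.03,-0.41,0,0.89],[-1,-0.2,0.66,0.03,-0.41,0,0.89]]' >/dev/null
python3 -m handwheel '[[-1,-0.2,0.66,0.03,-0.41,0,0.89],[-1,-0.2,0.66,0.03,-0.41,0,0.89],[-1,-0.2,0.66,0.03,-0.41,0,0.89],[-1,-0.2,0.66,0.03,-0.41,0,0.89],[-1,-0.2,0.66,0.03,-0.41,0,0.89]]'
python3 - <<'E'
from plant import *
from h import *
o=get_obs();T=pose(o);print(o['joint_pos'].round(1))
L=grasp();L[2,3]+=.015;rows(T,L);rows(T,grasp())
s=snapshot("top");t=snapshot("scene")
c=np.zeros((600,800,3),np.uint8)
c[:400,:400]=cv2.resize(s["color"][155:255,405:505],(400,400));c[:400,400:]=cv2.resize(t["color"][220:320,110:210],(400,400))
c[400:]=cv2.resize(s["color"][155:255,205:405],None,fx=4,fy=4)[:200] if 0 else cv2.resize(t["color"][170:260,150:390],(800,200))[:200]
cv2.imwrite("pics/p3.png",c[:,:,::-1])
E
```

```text
clock: 18.55
tool_pos: [0.6125, 0.0213, 0.3742]
orientation: [-179.9, -25.0, 166.2]
force: [-0.1, 0.5, -1.9]
opening: 0.014
gripper_force: 30.0
[  15.8   24.     4.5  -12.   -92.4 -117.8]
7 rows: [-0.427, 0.011, 0.905] [0.001, 0.001, -0.006] t 0.175 a 0.3
7 rows: [-0.463, 0.011, 0.982] [0.001, 0.001, -0.006] t 0.19 a 0.3
```

View pics/p3.png

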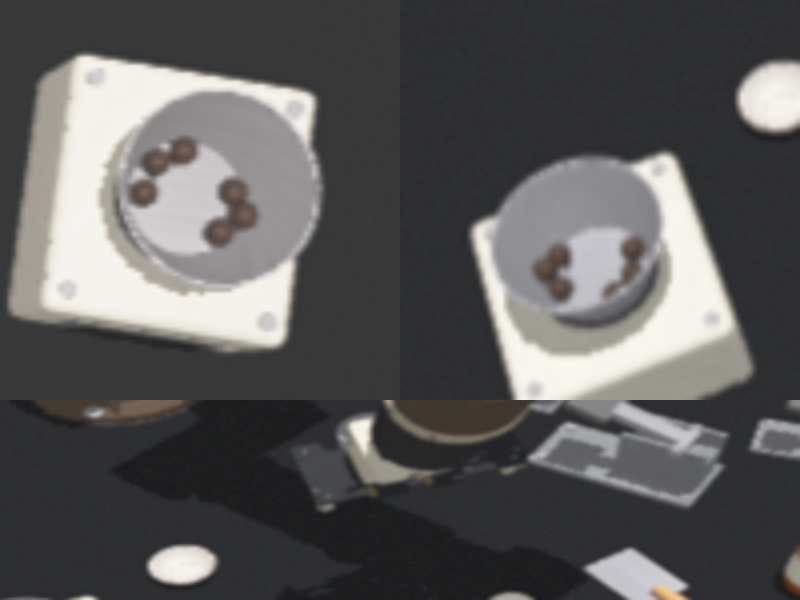

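All six pellets lie on the hopper floor: three near (160,170) and three near (235,215) in the left crop. Now I set the cup down.

```bash
python3 -m handwheel '[[-1,-0.42,0,0.9,0,0,0],[-1,-0.42,0,0.9,0,0,0],[-1,-0.42,0,0.9,0,0,0],[-1,-0.42,0,0.9,0,0,0],[-1,-0.42,0,0.9,0,0,0]]' >/dev/null
python3 -m handwheel '[[-1,-0.42,0,0.9,0,0,0],[-1,-0.31,0,0.66,0,0,0],[-1,0,0,0,0,0,0]]'
python3 -m handwheel '[[-1,-0.07,0,0.15,0,0,0],[-1,0,0,0,0,0,0]]'
python3 -m handwheel '[[-1,-0.07,0,0.15,0,0,0],[-1,0,0,0,0,0,0]]'
python3 -m handwheel '[[-1,-0.07,0,0.15,0,0,0],[-1,0,0,0,0,0,0]]'
```

```text
clock: 19.65
tool_pos: [0.6127, 0.0203, 0.2065]
orientation: [-179.8, -25.0, 166.4]
force: [-0.5, 0.0, -1.5]
opening: 0.0138
gripper_force: 30.0
clock: 19.9
tool_pos: [0.6135, 0.0209, 0.2047]
orientation: [-179.9, -24.7, 166.5]
force: [-0.3, -0.4, -1.4]
opening: 0.0136
gripper_force: 30.0
clock: 20.15
tool_pos: [0.6132, 0.0209, 0.1999]
orientation: [-179.9, -24.8, 166.5]
force: [0.1, 0.3, -0.8]
opening: 0.014
gripper_force: 30.0
clock: 20.4
tool_pos: [0.6132, 0.0209, 0.1954]
orientation: [-179.9, -24.8, 166.5]
force: [0.1, -0.5, -1.9]
opening: 0.0137
gripper_force: 30.0
```

```bash
python3 -m handwheel '[[-1,-0.07,0,0.15,0,0,0],[-1,0,0,0,0,0,0]]'|grep -E "tool|force:"
python3 -m handwheel '[[-1,-0.05,0,0.1,0,0,0],[-1,0,0,0,0,0,0]]'|grep -E "tool|force:"
python3 -m handwheel '[[-1,-0.03,0,0.07,0,0,0],[-1,0,0,0,0,0,0]]'|grep -E "tool|force:"
python3 -m handwheel '[[-1,-0.02,0,0.05,0,0,0],[-1,0,0,0,0,0,0]]'|grep -E "tool|force:"
```

```text
tool_pos: [0.6132, 0.0209, 0.1912]
force: [0.2, 0.3, -1.9]
gripper_force: 30.0
tool_pos: [0.6134, 0.0208, 0.1886]
force: [-0.7, 0.9, -2.2]
gripper_force: 30.0
tool_pos: [0.6134, 0.0209, 0.1868]
force: [-0.3, 0.0, -2.2]
gripper_force: 30.0
tool_pos: [0.6134, 0.0209, 0.1858]
force: [-0.1, 0.1, 0.3]
gripper_force: 30.0
```

```bash
python3 -m handwheel '[[1,0,0,0,0,0,0],[1,0,0,0,0,0,0],[1,0,0,0,0,0,0],[1,0,0,0,0,0,0],[1,0,0,0,0,0,0]]'|grep -E "tool|open|force:"
python3 -m handwheel '[[1,0,0,-0.4,0,0,0],[1,0,0,-0.8,0,0,0],[1,0,0,-0.97,0,0,0],[1,0,0,-0.97,0,0,0],[1,0,0,-0.97,0,0,0]]'|grep -E "tool|open|force:"
python3 -m handwheel '[[1,0,0,-0.97,0,0,0],[1,0,0,-0.97,0,0,0],[1,0,0,-0.8,0,0,0],[1,0,0,-0.4,0,0,0],[1,0,0,0,0,0,0]]'|grep -E "clock|tool|open|force:"
cat >> h.py <<'E'
pad=np.array([.485,.342]);hin=np.array([.592,.397])
E
python3 - <<'E'
from plant import *
from h import *
o=get_obs();T=pose(o)
s=snapshot("top");w=snapshot("wrist")
for u,v,z in[(294,224.75,.07),(298.25,204,.063)]: print(ray(s,u,v,z).round(3))
c=np.zeros((600,800,3),np.uint8)
c[:400]=cv2.resize(s["color"][170:270,120:320],(800,400),interpolation=cv2.INTER_CUBIC);c[400:,:267]=cv2.resize(w["color"],(267,200))
cv2.imwrite("pics/p4.png",c[:,:,::-1])
E
```

```text
tool_pos: [0.6133, 0.0209, 0.1856]
force: [-0.6, -0.3, -0.4]
opening: 0.0582
gripper_force: 0.0
tool_pos: [0.6557, 0.0108, 0.2805]
force: [0.6, -0.9, 0.1]
opening: 0.0875
gripper_force: 0.0
clock: 23.28
tool_pos: [0.6874, 0.0034, 0.3508]
force: [0.1, 0.1, -1.0]
opening: 0.0874
gripper_force: 0.0
[0.492 0.052 0.07 ]
[0.546 0.039 0.063]
```

View pics/p4.png

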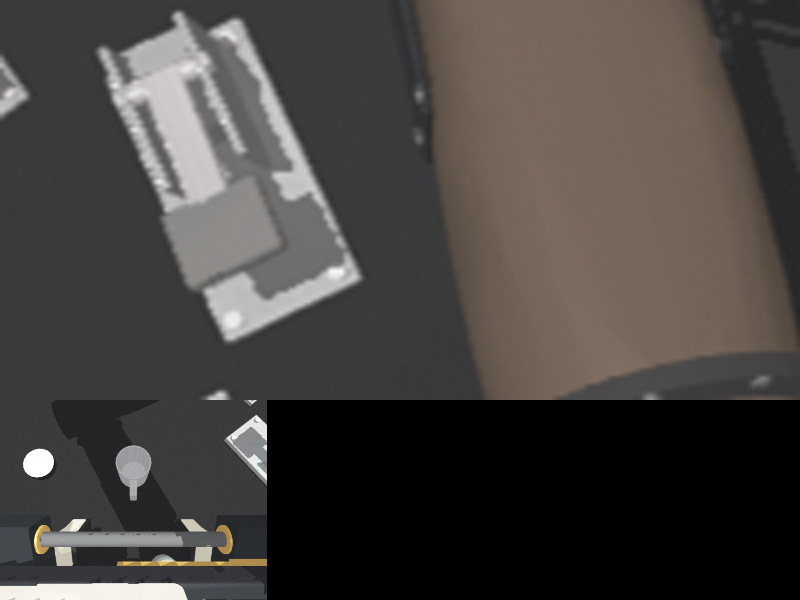

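The wrist view shows the cup empty and upright with its handle, at (133,465) in the composite. The lever pad is at (223,231) in the crop, unchanged. I move over the pad with the fingers shut.

```bash
python3 - <<'E'
from plant import *
from h import *
o=get_obs();T=pose(o)
a=np.radians(25);e=np.array([np.cos(a),np.sin(a),0])
s=snapshot("top");p=ray(s,175.75,227.8,.146);tgt=p-.007*e;print(p.round(3),tgt.round(3))
tgt[2]=.19
B=mk(tgt,-up,-e,.178);print(B[:3,3].round(3));rows(T,B)
D=np.linalg.inv(T)@B
for f in(.25,.5,.75):print((T@np.real(expm(np.real(logm(D))*f)))[:3,3].round(3))
E
```

```text
[0.486 0.342 0.146] [0.479 0.339 0.146]
[0.479 0.339 0.368]
15 rows: [0.488, 0.955, 0.087] [0.091, -0.266, -0.421] t 0.395 a 45.6
[0.658 0.099 0.36 ]
[0.612 0.189 0.368]
[0.552 0.27  0.371]
```

```bash
python3 -m handwheel '[[-1,0.49,0.95,0.09,0.09,-0.27,-0.42],[-1,0.49,0.95,0.09,0.09,-0.27,-0.42],[-1,0.49,0.95,0.09,0.09,-0.27,-0.42],[-1,0.49,0.95,0.09,0.09,-0.27,-0.42],[-1,0.49,0.95,0.09,0.09,-0.27,-0.42]]' >/dev/null
python3 -m handwheel '[[-1,0.49,0.95,0.09,0.09,-0.27,-0.42],[-1,0.49,0.95,0.09,0.09,-0.27,-0.42],[-1,0.49,0.95,0.09,0.09,-0.27,-0.42],[-1,0.49,0.95,0.09,0.09,-0.27,-0.42],[-1,0.49,0.95,0.09,0.09,-0.27,-0.42]]' >/dev/null
python3 -m handwheel '[[-1,0.49,0.95,0.09,0.09,-0.27,-0.42],[-1,0.49,0.95,0.09,0.09,-0.27,-0.42],[-1,0.49,0.95,0.09,0.09,-0.27,-0.42],[-1,0.49,0.95,0.09,0.09,-0.27,-0.42],[-1,0.49,0.95,0.09,0.09,-0.27,-0.42]]' >/dev/null
python3 -m handwheel '[[-1,0,0,0,0,0,0],[-1,0,0,0,0,0,0],[-1,0,0,0,0,0,0]]'
python3 - <<'E'
from plant import *
from h import *
o=get_obs();T=pose(o);print(o['joint_pos'].round(1))
a=np.radians(25);e=np.array([np.cos(a),np.sin(a),0])
rows(T,mk([.479,.339,.19],-up,-e,.178));rows(T,mk([.479,.339,.155],-up,-e,.178))
E
```

```text
clock: 25.68
tool_pos: [0.4796, 0.3373, 0.3666]
orientation: [-179.9, 0.4, -155.2]
force: [0.4, -0.5, 1.0]
opening: 0.0003
gripper_force: 0.0
[  54.3   13.7  -14.3    0.3  -61.7 -119.6]
1 rows: [-0.008, 0.073, -0.055] [-0.013, 0.068, -0.032] t 0.002 a 0.5
2 rows: [-0.0, 0.037, 0.672] [-0.006, 0.034, -0.016] t 0.034 a 0.5
```

```bash
python3 -m handwheel '[[-1,0,0.04,0.6,0,0.03,0],[-1,0,0.04,0.6,0,0.03,0],[-1,0,0,0,0,0,0]]'|grep -E "tool|force:"
python3 -m handwheel '[[-1,0,0,0.2,0,0,0],[-1,0,0,0.2,0,0,0],[-1,0,0,0.2,0,0,0],[-1,0,0,0,0,0,0]]'|grep -E "tool|force:"
python3 -m handwheel '[[-1,0,0,0.2,0,0,0],[-1,0,0,0.2,0,0,0],[-1,0,0,0,0,0,0]]'|grep -E "tool|force:"
```

```text
tool_pos: [0.4782, 0.339, 0.3345]
force: [0.4, 0.4, 0.4]
gripper_force: 0.0
tool_pos: [0.4785, 0.3396, 0.3218]
force: [-0.2, -0.1, 2.4]
gripper_force: 1.2
tool_pos: [0.4784, 0.3395, 0.3114]
force: [-2.7, 0.3, 4.3]
gripper_force: 1.8
```

Contact came at the expected height, with the force rising as it should. The last 25 mm bring the tip to z = 0.108.

```bash
python3 -m handwheel '[[-1,0,0,0.2,0,0,0],[-1,0,0,0.2,0,0,0],[-1,0,0,0.2,0,0,0],[-1,0,0,0,0,0,0]]'|grep -E "tool|force:"
python3 -m handwheel '[[-1,0,0,0.2,0,0,0],[-1,0,0,0.15,0,0,0],[-1,0,0,0,0,0,0],[-1,0,0,0,0,0,0]]'|grep -E "tool|force:"
```

```text
tool_pos: [0.4783, 0.3393, 0.2965]
force: [-4.1, -1.8, 5.6]
gripper_force: 2.7
tool_pos: [0.4782, 0.3392, 0.2881]
force: [-5.1, -1.1, 7.0]
gripper_force: 3.3
```

```bash
python3 -m handwheel '[[-1,0,0,0.07,0,0,0],[-1,0,0,0,0,0,0],[-1,0,0,0,0,0,0],[-1,0,0,0,0,0,0],[-1,0,0,0,0,0,0]]'|grep -E "tool|force:"
python3 -m handwheel '[[-1,0,0,0,0,0,0],[-1,0,0,0,0,0,0],[-1,0,0,0,0,0,0],[-1,0,0,0,0,0,0],[-1,0,0,0,0,0,0]]'|grep -E "clock|tool|force:"
python3 -c "
from plant import *
print(close_job())"
```

```text
tool_pos: [0.4782, 0.3392, 0.2865]
force: [-5.5, -1.6, 7.0]
gripper_force: 3.5
clock: 29.18
tool_pos: [0.4781, 0.3392, 0.2865]
force: [-4.8, -1.3, 6.6]
gripper_force: 3.5
the job is handed in; nothing more can be done
None
```

The job is handed in at about 29 s: all six pellets are in the hopper, the cup stands upright and released at its original spot, and the gripper holds the lever about level (tip at 108.5 mm, about 7 N downward); the hand-in returned no verdict.

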